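Make up a baking kit and a toast kit in the pantry

ROBOT

A 6-joint arm with a two-finger parallel gripper is mounted at the origin on the work surface. World frame = base frame: x ahead of the robot, y to its left, z up, the work surface at z = 0. Lengths are in m, angles in rad, forces in N, time in s.
With the tool pointing down it reaches from about 0.275 to 0.725 m from the base axis. Payload 5.6 kg.
Tool frame: the origin (TCP) lies midway between the tips of the shut fingers; the grasp point (between the pads) lies behind it (arm.hold_point_z is the y of the grasp point in the tool frame, in m); y points along the fingers, x is the direction in which the jaws open and shut, and the axes are right-handed (so a half turn about y gives the same grasp; the last joint's range is limited). The gripper opens to 85 mm and grips with 20 to 120 N. Pads are 22 mm wide; open, the fingers measure 114 mm over their backs; the gripper's body (76 mm by 85 mm) begins 54 mm behind the grasp point. The pads swing forward as they close: fully open they stand 13 mm farther back than shut.
Start: joints at [-1.052, 0.255, 0.108, 0, -1.424, -0.285], TCP at [0.127, -0.535, 0.231] pointing down, gripper open.
Joint ranges: [-2.95, 2.95], [-1.21, 1.97], [-1.09, 1.5], [-2.87, 1.71], [-2.94, -0.07], [-3.05, 3.05]. Speed limits (rad/s): [2.57, 2.57, 3.14, 3.14, 3.14, 3.14].

INTERFACE

Orientations are given as a rotation vector (axis times angle).
In Python, from bench import arm, imaging, spotter gives the robot as it stands.
- The arm moves only by the tool step_arm, never from a script. Its arguments are lists of equal length, an entry for each row: "slide": the shift along the tool's x, y, z in m, a list of three; "yaw": the turn about the tool's y in rad; "gripper": the finger opening in m, from 0 to 0.0854. In form: {"slide": [[tx, ty, tz], ...], "yaw": [yaw, ...], "gripper": [gripper, ...]}. A call has 1 to 20 rows; each row shifts and turns the pose as measured when the row begins, along the tool's axes as they then stand; what a row does not reach is not made up. A row lasts 1/12 s, in which the tool goes at most 41.7 mm and 7.16 degrees, less where a joint would pass 70% of its speed; a pose out of reach is approached as far as the arm can. A call is refused whole if a number of a shift passes 0.0417 or a number of a turn 0.125, either way. A call with a gripper value outside its range is refused whole. The fingers move at their own pace and stop on an object; "force" is the grip in N (left out, the last holds). Time passes only in rows, so rows that do not move let the fingers close. It gives the time, the measured TCP pose, the force and the opening at its end, in the units of the state.
- arm.get_obs(): the state, without advancing time (a new reading comes with each control period).
- imaging.grab_frame(name): name is "scene" or "top"; returns the picture (420x560x3 uint8, red, green, blue); there is no depth.
- imaging.camera_model(name): a dict with "mtx" (3x3 intrinsics, pixels), "rvec" (rotation vector, rad) and "tvec" (3), from world to camera coordinates, as OpenCV has them. Camera axes: x right, y down, z forward; pixel columns grow to the right and rows downward; lengths in m; the calibration is good to about 2 mm. A picture is of the moment at which its call begins. camera_model takes no time and is no camera call.
- arm.sign_off(): hands the job in, once; it reports no verdict.
Trained networks look in the newest picture that a camera, given by its name, has taken for a name from the list of things; names that differ only in an ending like _2 or _b are one class to them, and where a whole thing is asked for, a point or a joint stands for the part that bears it (a point fixed in the world has none). Each returns a list of dicts, best first, with "p" (0 to 1); they miss things now and then, are a little off and sometimes report something else, mostly with a low value. They report only what shows in the picture. A call takes as long as a camera call. They do not tell look-alikes from the thing itself.
- spotter.outline_of(target, camera): "pixels" (420x560 bool, what is visible of it) and "bbox" ([left, top, right, bottom] in pixels, round what is visible of it).
The state is a dict: "t": time; "q": joint angles; "qd": joint speeds; "joint_torque": joint torques, N m; "position": TCP position; "tcp_rot": TCP orientation; "wrist_force": force on the tool from outside, world axes, zero at the start; "moment": the same for the moment, N m; "opening": opening from 0.0 (shut) to 1.0 (fully open).
Only numpy, scipy, OpenCV 4.12 (cv2) and the standard library are available. Lean on these libraries where they do the work, as an engineer would, in place of code of your own. Each camera call takes 0.05 s, during which the arm holds its last target. There are 200 camera calls.

TASK

Make up two kits from the stock on the worktop, one thing to a bay. In the three-bay tray put the baking kit: the carton in the middle bay, the tall shaker and the tin in the two end bays, either way round; in the two-bay tray put the toast kit: the jam jar and the short shaker, either way round. Keep everything upright throughout, standing flat on the bay floors at the end, and leave the canister, the bowl and the syrup bottle where they are.

Things in the scene. Friction and masses are not known exactly. Their poses are not given: they have to be found in the camera images.
- carton: Small plain white baking-mix carton with a brown panel on its broad sides, standing on end among the stock: 38 mm (own x) by 62 mm (own y), 105 mm tall, about 0.25 kg. Stands upright; origin at the centre of its underside, z up. Own x starts within 0.5 rad of world x. Grip it across the 38 mm.
- tall_shaker: The taller of two round shakers (clear plastic with brown sprinkles, white cap with six small holes): 105 mm tall, body 44 mm and cap 46 mm across, cap 22 mm high, about 0.14 kg. Stands upright; origin at the centre of its underside, z up. 
- short_shaker: The shorter of the two round shakers, same make and width (body 44 mm, cap 46 mm across, cap 22 mm high) but only 65 mm tall, about 0.09 kg. Stands upright; origin at the centre of its underside, z up. 
- tin: Food tin with a bare metal top and a ring pull and a pale paper band: straight cylinder 60 mm across, 60 mm tall, about 0.22 kg. Stands upright; origin at the centre of its underside, z up. 
- jam_jar: Squat glass jam jar, dark red contents, brass-coloured screw lid 20 mm high: 64 mm across at the glass and at the lid, 80 mm tall in all, about 0.33 kg. Stands upright; origin at the centre of its underside, z up. 
- long_tray: The longer white plastic kit tray: three equal open bays in a row along its own y; it is fixed. Outside 90 mm (x) by 254 mm (y), 22 mm high; walls and dividers 5 mm thick, full height; bay floors 5 mm above the worktop. Bays 80 mm (x) by 78 mm (y) inside, centres at own y = -83, 0 and +83 mm, x = 0. Origin at the centre of its underside, z up; own y within 0.25 rad of world y.
- short_tray: The shorter white plastic kit tray: two equal open bays in a row along its own y; it is fixed. Outside 90 mm (x) by 175 mm (y), 22 mm high; walls and dividers 5 mm thick, full height; bay floors 5 mm above the worktop. Bays 80 by 80 mm inside, centres at own y = -42.5 and +42.5 mm, x = 0. Origin at the centre of its underside, z up; own y within 0.25 rad of world y.
- canister: Not part of the job: a big clear cereal canister, half full, with a red lid at the robot's right, 106 mm across, 200 mm tall, about 0.45 kg, loose. Origin at the centre of its underside.
- bowl: Not part of the job: a green bowl at the robot's left, 150 mm across the rim, 60 mm high, loose. Origin at the centre of its underside.
- syrup_bottle: Not part of the job: a brown glass syrup bottle behind the stock, 60 mm across, 160 mm tall, loose. Origin at the centre of its underside.
Things that resemble listed ones, but are neither listed nor needed, are in the scene too. Of the things like the jam_jar, leave any that is turquoise; of the rest the larger one is meant.

How it is judged:
At the end, for the whole second after the job is handed in: Three-bay tray: carton in the middle, tall shaker and tin in the end bays; two-bay tray: jam jar and short shaker, one per bay. Each within 25 mm of its bay centre along both tray axes, underside within 6 mm of the bay floor, within 0.1 rad of upright, released and at rest (x of carton in the frame of long_tray between -0.025 and 0.025 m and y of carton in the frame of long_tray between -0.025 and 0.025 m and (((x of tall_shaker in the frame of long_tray between -0.025 and 0.025 m and y of tall_shaker in the frame of long_tray between 0.058 and 0.108 m) and (x of tin in the frame of long_tray between -0.025 and 0.025 m and y of tin in the frame of long_tray between -0.108 and -0.058 m)) or ((x of tall_shaker in the frame of long_tray between -0.025 and 0.025 m and y of tall_shaker in the frame of long_tray between -0.108 and -0.058 m) and (x of tin in the frame of long_tray between -0.025 and 0.025 m and y of tin in the frame of long_tray between 0.058 and 0.108 m))) and (((x of jam_jar in the frame of short_tray between -0.025 and 0.025 m and y of jam_jar in the frame of short_tray between 0.0175 and 0.0675 m) and (x of short_shaker in the frame of short_tray between -0.025 and 0.025 m and y of short_shaker in the frame of short_tray between -0.0675 and -0.0175 m)) or ((x of jam_jar in the frame of short_tray between -0.025 and 0.025 m and y of jam_jar in the frame of short_tray between -0.0675 and -0.0175 m) and (x of short_shaker in the frame of short_tray between -0.025 and 0.025 m and y of short_shaker in the frame of short_tray between 0.0175 and 0.0675 m))) and z of each of carton, tall_shaker, tin in the frame of long_tray below 0.011 m and angle between each of carton, tall_shaker, tin, jam_jar, short_shaker's own z axis and vertical below 0.1 rad and linear speed of each of carton, tall_shaker, tin, jam_jar, short_shaker below 0.02 m/s and angular speed of each of carton, tall_shaker, tin, jam_jar, short_shaker below 0.2 rad/s and z of each of jam_jar, short_shaker in the frame of short_tray below 0.011 m); the robot touches nothing.
It fails at once if the storage canister is disturbed (moved more than 25 mm) (distance of canister from where it was at the start of the episode above 0.025 m).
It fails at once if the bowl is disturbed (moved more than 25 mm) (distance of bowl from where it was at the start of the episode above 0.025 m).
It fails at once if the syrup bottle is disturbed (moved more than 25 mm) (distance of syrup_bottle from where it was at the start of the episode above 0.025 m).
It fails at once if a thing of the stock is tipped (leans more than 0.6 rad) (angle between any of carton, tall_shaker, tin, jam_jar, short_shaker's own z axis and vertical above 0.6 rad).
It also fails if it takes over 122 s, if anything falls off the work surface, if the arm or the gripper's body presses on something with over 40 N, if the wrist force passes 120 N, or if a joint passes its speed limit or range.

## Working session

There is one attempt and no reset: what is moved stays moved. The work goes in short steps, Python scripts to look and compute and a tool call to move; the robot and the scene stay as the last step left them, time stands still between calls to the robot, and variables do not carry over. Pictures are saved under pics/ and viewed, about 12 in all and at most 16, crops included, and the job is handed in when it is done.

Besides the shell and the picture viewer there is one more tool, called after "Request:" as name([rows], argument=value, ...), one row to a line, values as JSON. step_arm: Moves the arm, as the interface text tells. Its arguments: {"type":"object","properties":{"slide":{"type":"array"},"yaw":{"type":"array"},"gripper":{"type":"array"},"force":{"type":"number"}},"required":["slide","yaw","gripper"]}

```bash
mkdir -p pics
python3 - <<'E'
from bench import arm, imaging, spotter
import cv2, numpy as np
o=arm.get_obs(); print(o, arm.hold_point_z)
for n in("scene","top"):
    cv2.imwrite(f"pics/{n}0.png",imaging.grab_frame(n)[:,:,::-1])
    m=imaging.camera_model(n); R=cv2.Rodrigues(np.array(m["rvec"]))[0]; print(n,m["mtx"],-R.T@np.array(m["tvec"]).ravel(),R)
E
```

```text
{'t': 0.0, 'q': array([-1.05239124e+00,  2.55760403e-01,  1.06984398e-01, -4.63511553e-04,
       -1.42389373e+00, -2.84593786e-01]), 'qd': array([2.37574415e-04, 7.23271833e-04, 9.10038056e-06, 1.84115243e-04,
       8.13890376e-04, 1.67051965e-03]), 'joint_torque': array([-7.06322026e-04, -3.86624157e+01,  2.37936741e+01,  5.36510557e+00,
       -6.13702694e-03, -3.02962988e-08]), 'position': array([ 0.12736038, -0.53453679,  0.23038247]), 'tcp_rot': array([-1.08778713, -1.37992296,  1.37794304]), 'wrist_force': array([ 0.30482531, -0.13160682,  0.51526207]), 'moment': array([ 0.01884099, -0.01706367, -0.04847335]), 'opening': 0.9983371412673895} -0.0187
scene [[464.9274023    0.         277.14751461]
 [  0.         464.9274023  214.0881918 ]
 [  0.           0.           1.        ]] [ 1.25842368 -0.322166    1.24890648] [[ 0.47347714  0.88079756 -0.00388026]
 [ 0.75458589 -0.40789591 -0.51402438]
 [-0.45433417  0.2404508  -0.8577668 ]]
top [[391.28537554   0.         281.18821063]
 [  0.         391.28537554 211.64455463]
 [  0.           0.           1.        ]] [0.49844969 0.01492249 1.29536797] [[-0.02795318 -0.99956104  0.00981535]
 [-0.9948248   0.02685849 -0.09799098]
 [ 0.09768434 -0.01250371 -0.9951389 ]]
```

View pics/scene0.png

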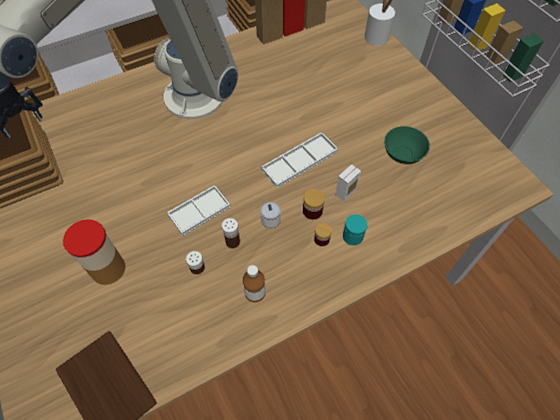

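View pics/top0.png

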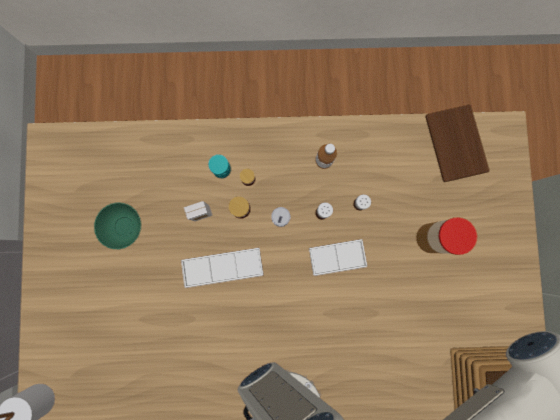

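The top view shows three jars: brass large at (239,207), brass small at (248,177) and turquoise at (219,166). The jam jar is the one at (239,207), because it is the larger of those that aren't turquoise. The carton is at (196,211), the tin at (281,217), the tall shaker at (325,211), the short shaker at (363,202), and the trays at (222,268) and (338,257). Next I'll fit models to the outlines and confirm with a crop.

```bash
cat > vis.py <<'E'
from bench import arm, imaging, spotter
import cv2, numpy as np
from scipy.optimize import minimize
CAM={n:imaging.camera_model(n) for n in("scene","top")}
def proj(P,n):
    m=CAM[n]; return cv2.projectPoints(np.float64(P),np.array(m["rvec"]),np.array(m["tvec"]),np.array(m["mtx"]),None)[0][:,0]
def ray(uv,n,z):
    m=CAM[n]; R=cv2.Rodrigues(np.array(m["rvec"]))[0]; c=-R.T@np.array(m["tvec"]).ravel()
    d=R.T@np.linalg.inv(m["mtx"])@[*uv,1]; return (c+d*(z-c[2])/d[2])[:2]
a=np.linspace(0,2*np.pi,40,endpoint=False)
def cyl(r,h): return np.array([[r*np.cos(t),r*np.sin(t),z] for z in(0,h) for t in a])
def box(x,y,h): return np.array([[i*x/2,j*y/2,z] for i in(-1,1) for j in(-1,1) for z in(0,h)])
M={"carton":box(.038,.062,.105),"tall_shaker":cyl(.0225,.105),"short_shaker":cyl(.0225,.065),"tin":cyl(.03,.06),"jam_jar":cyl(.032,.08),
"long_tray":box(.09,.254,.022),"short_tray":box(.09,.175,.022),"canister":cyl(.053,.2),"syrup_bottle":cyl(.03,.16),"bowl":cyl(.075,.06)}
def place(k,p,z=0):
    c,s=np.cos(p[2]),np.sin(p[2]); return M[k]@np.array([[c,-s,0],[s,c,0],[0,0,1]]).T+[p[0],p[1],z]
def fit(k,masks,p0,z=0):
    boxy="tray" in k or k=="carton"
    def f(p):
        p=[p[0],p[1],p[2] if boxy else 0]; e=0
        for n,m in masks.items():
            S=4; im=np.zeros((420*S,560*S),np.uint8)
            cv2.fillConvexPoly(im,cv2.convexHull(np.round((proj(place(k,p,z),n)+.5)*S).astype(np.int32)),1)
            b=cv2.resize(im.astype(np.float32),(560,420),interpolation=cv2.INTER_AREA)
            e+=np.abs(b-m).sum()/m.sum()
        return e
    s=np.array([[0,0,0],[.02,0,.1],[0,.02,-.1],[-.015,-.015,.2]])
    best=min((minimize(f,np.r_[p0,y0],method="Nelder-Mead",options=dict(initial_simplex=np.r_[p0,y0]+s,xatol=2e-4,fatol=1e-4)) for y0 in ((-.2,.2) if boxy else (0,))),key=lambda r:r.fun)
    return best.x,best.fun
def masks_of(k,near=None,cams=("scene","top")):
    """near: pixel dict; choose detection closest"""
    out={}
    for n in cams:
        L=[d for d in spotter.outline_of(k,n) if d["p"]>.2]
        if not L: continue
        cen=lambda d:np.array([(d["bbox"][0]+d["bbox"][2])/2,(d["bbox"][1]+d["bbox"][3])/2])
        if near: L.sort(key=lambda d:np.hypot(*(cen(d)-near[n])))
        if near and np.hypot(*(cen(L[0])-near[n]))>20: print("far",k,n); continue
        out[n]=L[0]["pixels"].astype(np.float32)
    return out
E
python3 - <<'E'
from vis import *
import pickle
im={n:imaging.grab_frame(n) for n in CAM}
near={"carton":((348,182),(196,211)),"tall_shaker":((231,233),(325,211)),"short_shaker":((195,262),(363,202)),"tin":((271,215),(281,217)),"jam_jar":((313,204),(239,207)),
"long_tray":((300,158),(222,268)),"short_tray":((198,209),(338,257)),"canister":((95,250),(450,237)),"syrup_bottle":((255,284),(326,156)),"bowl":((407,146),(118,226))}
res={}
for k,(s,t) in near.items():
    m=masks_of(k,dict(scene=s,top=t)); p0=ray(t,"top",M[k][:,2].max()*.7)
    r,e=fit(k,m,p0); print(k,r.round(4),round(e,3),list(m))
    if len(m)==2: print("   ",*[fit(k,{n:m[n]},r[:2])[0].round(3) for n in m])
    res[k]=r
pickle.dump(res,open("res.pkl","wb"))
v=im["scene"][120:320,150:400].copy()
v=cv2.resize(v,None,fx=3,fy=3,interpolation=cv2.INTER_CUBIC)
for k in near:
    h=cv2.convexHull(((proj(place(k,res[k] if k in("carton","long_tray","short_tray") else [*res[k][:2],0]),"scene")+.5-[150,120])*3).astype(np.int32)); cv2.polylines(v,[h],True,(255,0,255),1)
cv2.imwrite("pics/c1.png",v[:,:,::-1])
E
```

```text
carton [0.629  0.2602 0.3109] 0.164 ['scene', 'top']
    [0.631 0.258 0.341] [0.63  0.262 0.347]
tall_shaker [ 0.6191 -0.1357  0.0298] 0.152 ['scene', 'top']
    [ 0.619 -0.137  0.03 ] [ 0.619 -0.135  0.012]
short_shaker [ 0.646  -0.2651  0.0193] 0.066 ['scene']
tin [0.6064 0.001  0.0379] 0.116 ['scene', 'top']
    [0.606 0.    0.015] [0.607 0.001 0.022]
jam_jar [0.64   0.1328 0.0262] 0.166 ['scene', 'top']
    [ 0.64   0.133 -0.   ] [ 0.64   0.133 -0.001]
long_tray [0.4501 0.1923 0.1323] 0.087 ['scene', 'top']
    [0.451 0.191 0.143] [0.449 0.195 0.13 ]
short_tray [ 0.4722 -0.1812  0.1398] 0.082 ['scene', 'top']
    [ 0.472 -0.182  0.133] [ 0.472 -0.181  0.141]
canister [ 0.5255 -0.4959  0.03  ] 0.129 ['scene', 'top']
    [ 0.525 -0.496  0.032] [ 0.526 -0.496  0.013]
syrup_bottle [ 0.798  -0.1508  0.1287] 0.815 ['scene', 'top']
    [ 0.813 -0.158  0.127] [ 0.78  -0.139 -0.071]
bowl [0.591  0.5173 0.0607] 0.573 ['scene', 'top']
    [ 0.571  0.541 -0.175] [0.593 0.52  0.015]
```

View pics/c1.png

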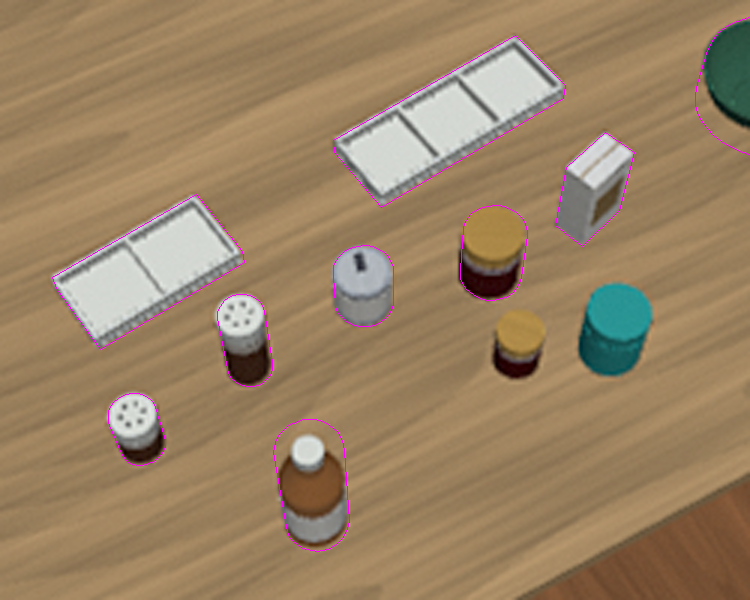

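The outlines fit within about 2 mm, and the crop shows the larger brass jar at (492,252) well apart from the small one at (519,345) and the turquoise one at (615,328). Next is a planning helper.

```bash
cat > plan.py <<'E'
from bench import arm
import numpy as np, sys
from scipy.spatial.transform import Rotation as Ro
def wrap(a,h=np.pi): return (a+h/2)%h-h/2
o=arm.get_obs(); R=Ro.from_rotvec(o["tcp_rot"]).as_matrix(); psi=np.arctan2(R[1,0],R[0,0])
print("t",round(o["t"],2),"pos",o["position"].round(4),"psi",round(psi,4),"down",R[:,1].round(3),"q",o["q"].round(2),"open",round(o["opening"],3),"F",o["wrist_force"].round(1))
def go(x,y,z,ps=None):
    """turn about tool y first, then slides in the turned tool frame"""
    p=psi if ps is None else psi+wrap(ps-psi)
    d=np.array([x,y,z])-o["position"]
    c,s=np.cos(p),np.sin(p)
    print("yaw",round(-(p-psi),4),"tool slide",np.round([c*d[0]+s*d[1],-d[2],-s*d[0]+c*d[1]],4))
if len(sys.argv)>1: go(*map(float,sys.argv[1:]))
E
python3 plan.py .646 -.265 .2 .14
python3 - <<'E'
from vis import *
print(ray((248,177),"top",.05), ray((323,235),"scene",.03))
E
```

```text
t 1.2 pos [ 0.1274 -0.535   0.2313] psi 1.8046 down [ 0. -0. -1.] q [-1.05  0.26  0.11  0.   -1.42 -0.28] open 1.003 F [-0.2  0.6  1.3]
yaw -1.477 tool slide [-0.5512  0.0313 -0.195 ]
[0.73576508 0.10309318] [0.74155213 0.10517967]
```

Request:
step_arm([
  [0, 0, 0],
  [0, 0, 0],
  [0, 0, 0],
  [0, 0, 0],
  [0, 0, 0],
  [0, 0, 0],
  [0, 0, 0],
  [0, 0, 0],
  [0, 0, 0],
  [0, 0, 0],
  [0, 0, 0],
  [0, 0, 0],
  [0, 0, 0],
], yaw=[-0.12, -0.12, -0.12, -0.12, -0.12, -0.12, -0.12, -0.12, -0.12, -0.12, -0.12, -0.12, -0.037], gripper=[0.07, 0.07, 0.07, 0.07, 0.07, 0.07, 0.07, 0.07, 0.07, 0.07, 0.07, 0.07, 0.07], force=40)

```text
t: 2.28
position: [0.1274, -0.535, 0.2313]
tcp_rot: [-0.214, 2.115, -2.115]
wrist_force: [0.1, 0.2, -1.1]
opening: 0.819
```

```bash
python3 plan.py .646 -.265 .18 .14
```

```text
t 2.28 pos [ 0.1274 -0.535   0.2313] psi -2.9395 down [ 0.  0. -1.] q [-1.05  0.26  0.11 -0.   -1.42  1.25] open 0.819 F [ 0.1  0.2 -1.1]
yaw 0.0621 tool slide [-0.5512  0.0513 -0.195 ]
```

Request:
step_arm([
  [0, 0, 0],
  [-0.038, 0.003, -0.0135],
  [-0.038, 0.003, -0.0135],
  [-0.038, 0.003, -0.0135],
  [-0.038, 0.003, -0.0135],
  [-0.038, 0.003, -0.0135],
  [-0.038, 0.003, -0.0135],
  [-0.038, 0.003, -0.0135],
  [-0.038, 0.003, -0.0135],
  [-0.038, 0.003, -0.0135],
  [-0.038, 0.003, -0.0135],
  [-0.038, 0.003, -0.0135],
  [-0.038, 0.003, -0.0135],
  [-0.038, 0.003, -0.0135],
  [0, 0, 0],
], yaw=[0.062, 0, 0, 0, 0, 0, 0, 0, 0, 0, 0, 0, 0, 0, 0], gripper=[0.07, 0.07, 0.07, 0.07, 0.07, 0.07, 0.07, 0.07, 0.07, 0.07, 0.07, 0.07, 0.07, 0.07, 0.07])

```text
t: 3.53
position: [0.6061, -0.2856, 0.1895]
tcp_rot: [-0.143, 2.15, -2.157]
wrist_force: [-1.9, -0.4, -1.8]
opening: 0.822
```

```bash
python3 plan.py .646 -.265 .033 .14
```

```text
t 3.53 pos [ 0.6061 -0.2856  0.1895] psi -3.0095 down [-0.    -0.003 -1.   ] q [-0.21  0.51  0.38  0.   -1.44  0.34] open 0.822 F [-1.9 -0.4 -1.8]
yaw -0.0079 tool slide [-0.0424  0.1565 -0.0149]
```

Request:
step_arm([
  [-0.03, 0, -0.01],
  [-0.0124, 0, -0.005],
  [0, 0, 0],
  [0, 0.03, 0],
  [0, 0.03, 0],
  [0, 0.03, 0],
  [0, 0, 0],
  [0, 0, 0],
], yaw=[-0.008, 0, 0, 0, 0, 0, 0, 0], gripper=[0.07, 0.07, 0.07, 0.07, 0.07, 0.07, 0.07, 0.07])

```text
t: 4.2
position: [0.6485, -0.2634, 0.0953]
tcp_rot: [-0.158, 2.143, -2.152]
wrist_force: [-0.1, 0.1, 2.2]
opening: 0.82
```

```bash
python3 plan.py .646 -.265 .033 .14
```

```text
t 4.2 pos [ 0.6485 -0.2634  0.0953] psi -2.9969 down [-0.002 -0.004 -1.   ] q [-0.16  0.61  0.31  0.   -1.27  0.3 ] open 0.82 F [-0.1  0.1  2.2]
yaw 0.0047 tool slide [0.0027 0.0623 0.0013]
```

Request:
step_arm([
  [0.0027, 0.02, 0.0013],
  [0, 0.02, 0],
  [0, 0.02, 0],
  [0, 0, 0],
  [0, 0, 0],
  [0, 0, 0],
  [0, 0, 0],
  [0, 0, 0],
  [0, 0, 0],
  [0, 0, 0],
  [0, 0, 0],
  [0, 0, 0],
  [0, 0, 0],
], yaw=[0, 0, 0, 0, 0, 0, 0, 0, 0, 0, 0, 0, 0], gripper=[0.07, 0.07, 0.07, 0.07, 0.07, 0.02, 0.02, 0.02, 0.02, 0.02, 0.02, 0.02, 0.02])

```text
t: 5.28
position: [0.6536, -0.2714, 0.0557]
tcp_rot: [-0.13, 2.118, -2.154]
wrist_force: [-0.9, -0.7, -0.2]
opening: 0.516
```

```bash
python3 plan.py .478 -.2235 .2 .14
```

```text
t 5.28 pos [ 0.6536 -0.2714  0.0557] psi -2.9968 down [ 0.024 -0.015 -1.   ] q [-0.17  0.63  0.25  0.01 -1.16  0.31] open 0.516 F [-0.9 -0.7 -0.2]
yaw 0.0048 tool slide [ 0.1672 -0.1443 -0.072 ]
```

```bash
cat > snap.py <<'E'
from vis import *
import sys
n,x,y,w,h,f=sys.argv[1:7]; x,y,w,h=map(int,(x,y,w,h))
im=imaging.grab_frame(n); cv2.imwrite(f"pics/{f}.png",cv2.resize(im[y:y+h,x:x+w],None,fx=4,fy=4,interpolation=cv2.INTER_CUBIC)[:,:,::-1])
E
python3 snap.py scene 130 180 150 120 s1; python3 plan.py .646 -.265 .033 .14
```

```text
t 5.33 pos [ 0.6536 -0.2714  0.0557] psi -2.9968 down [ 0.024 -0.015 -1.   ] q [-0.17  0.63  0.25  0.01 -1.16  0.31] open 0.524 F [ 0.4 -0.  -0.4]
yaw 0.0047 tool slide [ 0.0066  0.0227 -0.0074]
```

View pics/s1.png

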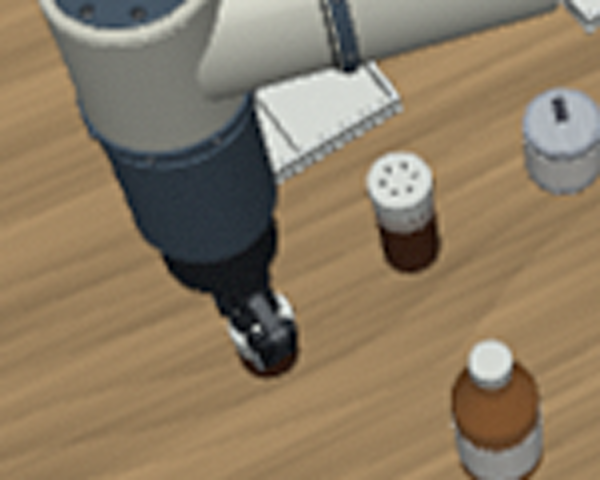

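The fingers are around the shaker's cap at crop (265,330), but only at its top because the descent stopped short. I'll open and see how the arm responds lower down.

Request:
step_arm([
  [0, 0, 0],
  [0, 0, 0],
  [0, 0, 0],
  [0, 0, 0],
  [0.003, 0, -0.003],
  [0.003, 0, -0.003],
  [0, 0, 0],
  [0, 0, 0],
], yaw=[0, 0, 0, 0, 0, 0, 0, 0], gripper=[0.07, 0.07, 0.07, 0.07, 0.07, 0.07, 0.07, 0.07])

```text
t: 6.0
position: [0.646, -0.2658, 0.0553]
tcp_rot: [-0.131, 2.118, -2.154]
wrist_force: [0.3, -0.5, -0.5]
opening: 0.819
```

```bash
python3 plan.py .646 -.265 .033 .14
```

```text
t 6.0 pos [ 0.646  -0.2658  0.0553] psi -2.9966 down [ 0.023 -0.015 -1.   ] q [-0.16  0.62  0.22  0.01 -1.14  0.3 ] open 0.819 F [ 0.3 -0.5 -0.5]
yaw 0.005 tool slide [-0.0001  0.0223 -0.0008]
```

Request:
step_arm([
  [0, 0.01, 0],
  [0, 0, 0],
  [0, 0, 0],
], yaw=[0, 0, 0], gripper=[0.07, 0.07, 0.07])

```text
t: 6.25
position: [0.6463, -0.2659, 0.0447]
tcp_rot: [-0.13, 2.117, -2.154]
wrist_force: [-0.3, 0.6, 0.1]
opening: 0.817
```

```bash
python3 plan.py .646 -.265 .033 .14
```

```text
t 6.25 pos [ 0.6463 -0.2659  0.0447] psi -2.9964 down [ 0.024 -0.015 -1.   ] q [-0.16  0.63  0.2   0.01 -1.12  0.3 ] open 0.817 F [-0.3  0.6  0.1]
yaw 0.0052 tool slide [ 0.0002  0.0117 -0.0009]
```

Request:
step_arm([
  [0, 0.0112, 0],
  [0, 0, 0],
  [0, 0, 0],
  [0, 0, 0],
  [0, 0, 0],
  [0, 0, 0],
  [0, 0, 0],
  [0, 0, 0],
], yaw=[0, 0, 0, 0, 0, 0, 0, 0], gripper=[0.07, 0.07, 0.03, 0.03, 0.03, 0.03, 0.03, 0.03])

```text
t: 6.92
position: [0.6464, -0.2661, 0.0312]
tcp_rot: [-0.132, 2.119, -2.154]
wrist_force: [0.3, 0.3, -1.8]
opening: 0.527
```

```bash
python3 plan.py .478 -.2235 .15 .14
```

```text
t 6.92 pos [ 0.6464 -0.2661  0.0312] psi -2.9967 down [ 0.023 -0.015 -1.   ] q [-0.16  0.64  0.19  0.01 -1.09  0.3 ] open 0.527 F [ 0.3  0.3 -1.8]
yaw 0.0049 tool slide [ 0.1608 -0.1188 -0.0657]
```

Request:
step_arm([
  [0, -0.02, 0],
  [0, -0.025, 0],
  [0, -0.025, 0],
  [0, -0.025, 0],
  [0.027, 0, -0.011],
  [0.027, 0, -0.011],
  [0.027, 0, -0.011],
  [0.027, 0, -0.011],
  [0.027, 0, -0.011],
  [0.022, 0, -0.009],
  [0, 0, 0],
  [0, 0, 0],
], yaw=[0, 0, 0, 0, 0, 0, 0, 0, 0, 0, 0, 0], gripper=[0.03, 0.03, 0.03, 0.03, 0.03, 0.03, 0.03, 0.03, 0.03, 0.03, 0.03, 0.03])

```text
t: 7.92
position: [0.472, -0.2219, 0.125]
tcp_rot: [-0.13, 2.12, -2.153]
wrist_force: [-0.4, -0.2, -1.2]
opening: 0.527
```

```bash
python3 plan.py .478 -.2235 .037 .14
```

```text
t 7.92 pos [ 0.472  -0.2219  0.125 ] psi -2.9977 down [ 0.024 -0.014 -1.   ] q [-0.13  0.24 -0.19  0.01 -1.11  0.27] open 0.527 F [-0.4 -0.2 -1.2]
yaw 0.0039 tool slide [-0.0058  0.088   0.0024]
```

Request:
step_arm([
  [-0.004, 0, 0.001],
  [0, 0.02, 0],
  [0, 0.02, 0],
  [0, 0.02, 0],
  [0, 0.015, 0],
  [0, 0, 0],
  [0, 0, 0],
], yaw=[0, 0, 0, 0, 0, 0, 0], gripper=[0.03, 0.03, 0.03, 0.03, 0.03, 0.03, 0.03])

```text
t: 8.5
position: [0.4881, -0.2257, 0.0494]
tcp_rot: [-0.122, 2.112, -2.152]
wrist_force: [-0.5, -0.5, -0.9]
opening: 0.533
```

```bash
python3 plan.py .478 -.2235 .037 .14; python3 snap.py scene 130 150 150 120 s2
```

```text
t 8.5 pos [ 0.4881 -0.2257  0.0494] psi -2.9964 down [ 0.032 -0.017 -0.999] q [-0.13  0.34 -0.28  0.02 -0.92  0.27] open 0.533 F [-0.5 -0.5 -0.9]
yaw 0.0052 tool slide [ 0.0097  0.0124 -0.0036]
```

View pics/s2.png

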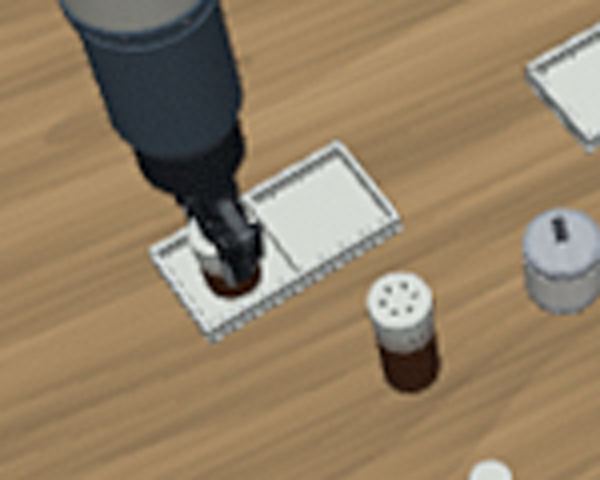

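Request:
step_arm([
  [0.005, 0, -0.002],
  [0.005, 0, -0.0016],
  [0, 0.006, 0],
  [0, 0, 0],
  [0, 0.004, 0],
  [0, 0, 0],
  [0, 0, 0],
], yaw=[0, 0, 0, 0, 0, 0, 0], gripper=[0.03, 0.03, 0.03, 0.03, 0.03, 0.03, 0.03])

```text
t: 9.13
position: [0.4804, -0.2243, 0.0424]
tcp_rot: [-0.114, 2.105, -2.151]
wrist_force: [0.2, 0.4, -0.2]
opening: 0.524
```

```bash
python3 plan.py .478 -.2235 .037 .14
```

```text
t 9.13 pos [ 0.4804 -0.2243  0.0424] psi -2.9958 down [ 0.04  -0.018 -0.999] q [-0.13  0.33 -0.31  0.02 -0.89  0.27] open 0.524 F [ 0.2  0.4 -0.2]
yaw 0.0058 tool slide [ 0.0023  0.0054 -0.0011]
```

Request:
step_arm([
  [0.002, 0.004, -0.001],
  [0, 0, 0],
  [0, 0, 0],
], yaw=[0, 0, 0], gripper=[0.03, 0.03, 0.03])

```text
t: 9.38
position: [0.4784, -0.2236, 0.038]
tcp_rot: [-0.114, 2.105, -2.151]
wrist_force: [-0.1, 0.7, 0.1]
opening: 0.529
```

```bash
python3 plan.py .478 -.2235 .037 .14
```

```text
t 9.38 pos [ 0.4784 -0.2236  0.038 ] psi -2.9958 down [ 0.04  -0.018 -0.999] q [-0.13  0.33 -0.32  0.02 -0.88  0.27] open 0.529 F [-0.1  0.7  0.1]
yaw 0.0058 tool slide [ 0.0004  0.001  -0.0002]
```

Request:
step_arm([
  [0, 0, 0],
  [0, 0, 0],
  [0, 0, 0],
  [0, 0, 0],
  [0, -0.03, 0],
  [0, -0.03, 0],
  [0, -0.03, 0],
  [0, -0.03, 0],
  [0, -0.03, 0],
  [0, 0, 0],
  [0, 0, 0],
], yaw=[0, 0, 0, 0, 0, 0, 0, 0, 0, 0, 0], gripper=[0.065, 0.065, 0.065, 0.065, 0.075, 0.075, 0.075, 0.075, 0.075, 0.075, 0.075])

```text
t: 10.3
position: [0.4714, -0.221, 0.1948]
tcp_rot: [-0.116, 2.106, -2.152]
wrist_force: [0.1, 0.2, -0.4]
opening: 0.878
```

```bash
python3 plan.py .64 .133 .16 .3
```

```text
t 10.3 pos [ 0.4714 -0.221   0.1948] psi -2.9961 down [ 0.038 -0.019 -0.999] q [-0.13  0.18 -0.09  0.01 -1.26  0.27] open 0.878 F [ 0.1  0.2 -0.4]
yaw -0.1545 tool slide [-0.2657  0.0348 -0.2884]
```

Request:
step_arm([
  [0, 0, 0],
  [0, 0, 0],
  [-0.024, 0.003, -0.026],
  [-0.024, 0.003, -0.026],
  [-0.024, 0.003, -0.026],
  [-0.024, 0.003, -0.026],
  [-0.024, 0.003, -0.026],
  [-0.024, 0.003, -0.026],
  [-0.024, 0.003, -0.026],
  [-0.024, 0.003, -0.026],
  [-0.024, 0.003, -0.026],
  [-0.024, 0.003, -0.026],
  [0, 0, 0],
  [0, 0, 0],
], yaw=[-0.08, -0.07, 0, 0, 0, 0, 0, 0, 0, 0, 0, 0, 0, 0], gripper=[0.078, 0.078, 0.078, 0.078, 0.078, 0.078, 0.078, 0.078, 0.078, 0.078, 0.078, 0.078, 0.078, 0.078])

```text
t: 11.47
position: [0.6281, 0.1115, 0.1525]
tcp_rot: [-0.282, 2.021, -2.079]
wrist_force: [-0.7, -0.2, 0.0]
opening: 0.914
```

```bash
python3 plan.py .64 .133 .12 .3
```

```text
t 11.47 pos [0.6281 0.1115 0.1525] psi -2.8426 down [ 0.029 -0.024 -0.999] q [ 0.44  0.44  0.17  0.04 -1.28 -0.15] open 0.914 F [-0.7 -0.2  0. ]
yaw -0.001 tool slide [-0.0177  0.0325 -0.0171]
```

Request:
step_arm([
  [-0.0076, 0, -0.0105],
  [-0.0076, 0, -0.0105],
  [0, 0, 0],
  [0, 0.01, 0],
  [0, 0, 0],
  [0, 0.01, 0],
  [0, 0, 0],
  [0, 0.01, 0],
  [0, 0, 0],
  [0, 0.01, 0],
  [0, 0, 0],
], yaw=[0, 0, 0, 0, 0, 0, 0, 0, 0, 0, 0], gripper=[0.08, 0.08, 0.08, 0.08, 0.08, 0.08, 0.08, 0.08, 0.08, 0.08, 0.08])

```text
t: 12.38
position: [0.6366, 0.1337, 0.1059]
tcp_rot: [-0.283, 2.024, -2.084]
wrist_force: [-0.3, 0.7, -2.1]
opening: 0.936
```

```bash
python3 plan.py .64 .133 .03 .3
```

```text
t 12.38 pos [0.6366 0.1337 0.1059] psi -2.8469 down [ 0.025 -0.025 -0.999] q [ 0.47  0.5   0.13  0.04 -1.19 -0.18] open 0.936 F [-0.3  0.7 -2.1]
yaw -0.0053 tool slide [-0.003   0.0759  0.0017]
```

Request:
step_arm([
  [-0.002, 0, -0.0007],
  [0, 0.01, 0],
  [0, 0, 0],
  [0, 0.01, 0],
  [0, 0, 0],
  [0, 0.01, 0],
  [0, 0, 0],
  [0, 0.01, 0],
  [0, 0, 0],
  [0, 0.01, 0],
  [0, 0, 0],
  [0, 0.01, 0],
  [0, 0, 0],
], yaw=[0, 0, 0, 0, 0, 0, 0, 0, 0, 0, 0, 0, 0], gripper=[0.08, 0.08, 0.08, 0.08, 0.08, 0.08, 0.08, 0.08, 0.08, 0.08, 0.08, 0.08, 0.08])

```text
t: 13.47
position: [0.6402, 0.1334, 0.0392]
tcp_rot: [-0.283, 2.024, -2.084]
wrist_force: [-1.5, 1.0, -0.8]
opening: 0.936
```

```bash
python3 plan.py .64 .133 .03 .3
```

```text
t 13.47 pos [0.6402 0.1334 0.0392] psi -2.8469 down [ 0.025 -0.025 -0.999] q [ 0.46  0.56  0.05  0.04 -1.05 -0.19] open 0.936 F [-1.5  1.  -0.8]
yaw -0.0053 tool slide [0.0003 0.0092 0.0003]
```

Request:
step_arm([
  [0, 0.008, 0],
  [0, 0, 0],
  [0, 0, 0],
  [0, 0, 0],
  [0, 0, 0],
  [0, 0, 0],
  [0, 0, 0],
  [0, 0, 0],
], yaw=[0, 0, 0, 0, 0, 0, 0, 0], gripper=[0.08, 0.08, 0.045, 0.045, 0.045, 0.045, 0.045, 0.045])

```text
t: 14.13
position: [0.6403, 0.133, 0.0302]
tcp_rot: [-0.284, 2.024, -2.084]
wrist_force: [-0.4, -0.7, -1.7]
opening: 0.738
```

Request:
step_arm([
  [0, -0.01, 0],
  [0, 0, 0],
  [0, -0.02, 0],
  [0, -0.025, 0],
  [0, -0.025, 0],
  [0, -0.025, 0],
  [0, -0.025, 0],
  [0, 0, 0],
  [0, 0, 0],
], yaw=[0, 0, 0, 0, 0, 0, 0, 0, 0], gripper=[0.045, 0.045, 0.045, 0.045, 0.045, 0.045, 0.045, 0.045, 0.045])

```text
t: 14.88
position: [0.6345, 0.1363, 0.1641]
tcp_rot: [-0.29, 2.029, -2.087]
wrist_force: [-0.4, -0.0, -4.1]
opening: 0.743
```

```bash
python3 plan.py .4645 -.1375 .16 .14
```

```text
t 14.88 pos [0.6345 0.1363 0.1641] psi -2.8483 down [ 0.017 -0.026 -1.   ] q [ 0.47  0.47  0.24  0.03 -1.34 -0.18] open 0.743 F [-0.4 -0.  -4.1]
yaw 0.1533 tool slide [0.2065 0.0041 0.2474]
```

Request:
step_arm([
  [0, 0, 0],
  [0, 0, 0],
  [0.022, 0, 0.0265],
  [0.022, 0, 0.0265],
  [0.022, 0, 0.0265],
  [0.022, 0, 0.0265],
  [0.022, 0, 0.0265],
  [0.022, 0, 0.0265],
  [0.022, 0, 0.0265],
  [0.022, 0, 0.0265],
  [0.022, 0, 0.0265],
  [0, 0, 0],
  [0, 0, 0],
], yaw=[0.08, 0.07, 0, 0, 0, 0, 0, 0, 0, 0, 0, 0, 0], gripper=[0.045, 0.045, 0.045, 0.045, 0.045, 0.045, 0.045, 0.045, 0.045, 0.045, 0.045, 0.045, 0.045])

```text
t: 15.97
position: [0.4534, -0.1358, 0.1524]
tcp_rot: [-0.154, 2.128, -2.179]
wrist_force: [0.8, 0.2, -2.8]
opening: 0.744
```

```bash
python3 plan.py .465 -.138 .1 .14
```

```text
t 15.97 pos [ 0.4534 -0.1358  0.1524] psi -3.0051 down [-0.005 -0.024 -1.   ] q [ 0.06  0.14 -0.25  0.03 -1.19  0.07] open 0.744 F [ 0.8  0.2 -2.8]
yaw -0.0035 tool slide [-0.0112  0.0524  0.0038]
```

Request:
step_arm([
  [-0.0129, 0, 0.0025],
  [0, 0, 0],
  [0, 0.012, 0],
  [0, 0, 0],
  [0, 0.012, 0],
  [0, 0, 0],
  [0, 0.012, 0],
  [0, 0, 0],
  [0, 0.012, 0],
  [0, 0, 0],
  [0, 0.012, 0],
  [0, 0, 0],
  [0, 0.012, 0],
  [0, 0, 0],
  [0, 0.012, 0],
  [0, 0, 0],
], yaw=[0, 0, 0, 0, 0, 0, 0, 0, 0, 0, 0, 0, 0, 0, 0, 0], gripper=[0.045, 0.045, 0.045, 0.045, 0.045, 0.045, 0.045, 0.045, 0.045, 0.045, 0.045, 0.045, 0.045, 0.045, 0.045, 0.045])

```text
t: 17.3
position: [0.47, -0.1358, 0.0739]
tcp_rot: [-0.159, 2.119, -2.178]
wrist_force: [-0.8, -0.3, -4.3]
opening: 0.741
```

```bash
python3 plan.py .4663 -.1391 .037 .14
```

```text
t 17.3 pos [ 0.47   -0.1358  0.0739] psi -2.9982 down [-0.002 -0.027 -1.   ] q [ 0.06  0.24 -0.34  0.03 -0.99  0.06] open 0.741 F [-0.8 -0.3 -4.3]
yaw 0.0034 tool slide [0.0042 0.0369 0.0028]
```

Request:
step_arm([
  [0.004, 0, 0.002],
  [0, 0, 0],
  [0, 0.01, 0],
  [0, 0, 0],
  [0, 0.01, 0],
  [0, 0, 0],
  [0, 0.01, 0],
  [0, 0, 0],
  [0, 0.005, 0],
  [0, 0, 0],
  [0, 0, 0],
], yaw=[0, 0, 0, 0, 0, 0, 0, 0, 0, 0, 0], gripper=[0.045, 0.045, 0.045, 0.045, 0.045, 0.045, 0.045, 0.045, 0.045, 0.045, 0.045])

```text
t: 18.22
position: [0.4704, -0.1406, 0.0452]
tcp_rot: [-0.151, 2.11, -2.176]
wrist_force: [0.2, 0.1, -2.6]
opening: 0.736
```

```bash
python3 plan.py .4663 -.1391 .037 .14
```

```text
t 18.22 pos [ 0.4704 -0.1406  0.0452] psi -2.9958 down [ 0.007 -0.03  -1.   ] q [ 0.05  0.27 -0.39  0.04 -0.9   0.07] open 0.736 F [ 0.2  0.1 -2.6]
yaw 0.0058 tool slide [ 0.0039  0.0082 -0.0021]
```

Request:
step_arm([
  [0.0045, 0, -0.0018],
  [0, 0, 0],
  [0, 0.005, 0],
  [0, 0, 0],
  [0, 0.004, 0],
  [0, 0, 0],
  [0, 0, 0],
], yaw=[0, 0, 0, 0, 0, 0, 0], gripper=[0.045, 0.045, 0.045, 0.045, 0.045, 0.045, 0.045])

```text
t: 18.8
position: [0.4661, -0.1397, 0.0366]
tcp_rot: [-0.149, 2.108, -2.175]
wrist_force: [0.1, 0.5, -2.5]
opening: 0.74
```

```bash
python3 plan.py .4663 -.1391 .037 .14
```

```text
t 18.8 pos [ 0.4661 -0.1397  0.0366] psi -2.9954 down [ 0.01  -0.031 -0.999] q [ 0.06  0.28 -0.42  0.04 -0.87  0.06] open 0.74 F [ 0.1  0.5 -2.5]
yaw 0.0062 tool slide [-0.0003 -0.0004 -0.0005]
```

Release and lift.

Request:
step_arm([
  [0, 0, 0],
  [0, 0, 0],
  [0, 0, 0],
  [0, 0, 0],
  [0, -0.02, 0],
  [0, -0.03, 0],
  [0, -0.03, 0],
  [0, -0.03, 0],
  [0, -0.03, 0],
  [0, 0, 0],
  [0, 0, 0],
], yaw=[0, 0, 0, 0, 0, 0, 0, 0, 0, 0, 0], gripper=[0.078, 0.078, 0.078, 0.078, 0.078, 0.078, 0.078, 0.078, 0.078, 0.078, 0.078])

```text
t: 19.72
position: [0.4658, -0.1361, 0.1856]
tcp_rot: [-0.145, 2.104, -2.176]
wrist_force: [-0.3, -0.3, -0.9]
opening: 0.918
```

```bash
python3 plan.py .606 .003 .13 .14
```

```text
t 19.72 pos [ 0.4658 -0.1361  0.1856] psi -2.9946 down [ 0.014 -0.033 -0.999] q [ 0.07  0.13 -0.18  0.04 -1.25  0.07] open 0.918 F [-0.3 -0.3 -0.9]
yaw 0.007 tool slide [-0.1582  0.0556 -0.1182]
```

Request:
step_arm([
  [-0.026, 0.007, -0.0195],
  [-0.026, 0.007, -0.0195],
  [-0.026, 0.007, -0.0195],
  [-0.026, 0.007, -0.0195],
  [-0.026, 0.007, -0.0195],
  [-0.026, 0.007, -0.0195],
  [0, 0, 0],
  [0, 0, 0],
], yaw=[0.007, 0, 0, 0, 0, 0, 0, 0], gripper=[0.08, 0.08, 0.08, 0.08, 0.08, 0.08, 0.08, 0.08])

```text
t: 20.38
position: [0.6104, 0.0054, 0.1373]
tcp_rot: [-0.133, 2.106, -2.182]
wrist_force: [-0.3, -0.9, -0.3]
opening: 0.935
```

```bash
python3 plan.py .606 .004 .022 .14
```

```text
t 20.38 pos [0.6104 0.0054 0.1373] psi -3.0045 down [ 0.016 -0.035 -0.999] q [ 0.29  0.4   0.06  0.04 -1.23 -0.16] open 0.935 F [-0.3 -0.9 -0.3]
yaw -0.0029 tool slide [0.0045 0.1153 0.0008]
```

Request:
step_arm([
  [0.0058, 0, -0.0004],
  [0, 0, 0],
  [0, 0.012, 0],
  [0, 0, 0],
  [0, 0.012, 0],
  [0, 0, 0],
  [0, 0.012, 0],
  [0, 0, 0],
  [0, 0.012, 0],
  [0, 0, 0],
  [0, 0.012, 0],
  [0, 0, 0],
  [0, 0, 0],
], yaw=[0, 0, 0, 0, 0, 0, 0, 0, 0, 0, 0, 0, 0], gripper=[0.08, 0.08, 0.08, 0.08, 0.08, 0.08, 0.08, 0.08, 0.08, 0.08, 0.08, 0.08, 0.08])

```text
t: 21.47
position: [0.6046, -0.0028, 0.0873]
tcp_rot: [-0.117, 2.1, -2.181]
wrist_force: [-0.4, -0.0, 1.6]
opening: 0.939
```

```bash
python3 plan.py .6064 .001 .022 .14
```

```text
t 21.47 pos [ 0.6046 -0.0028  0.0873] psi -3.0078 down [ 0.026 -0.036 -0.999] q [ 0.28  0.42 -0.04  0.05 -1.09 -0.17] open 0.939 F [-0.4 -0.   1.6]
yaw -0.0062 tool slide [-0.0023  0.0653 -0.0035]
```

Request:
step_arm([
  [-0.0008, 0, -0.006],
  [0, 0, 0],
  [0, 0.01, 0],
  [0, 0, 0],
  [0, 0.01, 0],
  [0, 0, 0],
  [0, 0.01, 0],
  [0, 0, 0],
  [0, 0.01, 0],
  [0, 0, 0],
  [0, 0.01, 0],
  [0, 0, 0],
  [0, 0, 0],
], yaw=[0, 0, 0, 0, 0, 0, 0, 0, 0, 0, 0, 0, 0], gripper=[0.08, 0.08, 0.08, 0.08, 0.08, 0.08, 0.08, 0.08, 0.08, 0.08, 0.08, 0.08, 0.08])

```text
t: 22.55
position: [0.6074, 0.0019, 0.0349]
tcp_rot: [-0.114, 2.098, -2.18]
wrist_force: [0.9, 0.2, 0.5]
opening: 0.936
```

```bash
python3 plan.py .6064 .001 .022 .14
```

```text
t 22.55 pos [0.6074 0.0019 0.0349] psi -3.0072 down [ 0.03  -0.036 -0.999] q [ 0.29  0.47 -0.11  0.05 -0.97 -0.18] open 0.936 F [0.9 0.2 0.5]
yaw -0.0056 tool slide [0.0011 0.0129 0.0008]
```

Request:
step_arm([
  [0.001, 0.006, 0.0005],
  [0, 0, 0],
  [0, 0.006, 0],
  [0, 0, 0],
  [0, 0, 0],
  [0, 0, 0],
  [0, 0, 0],
  [0, 0, 0],
  [0, 0, 0],
  [0, 0, 0],
], yaw=[0, 0, 0, 0, 0, 0, 0, 0, 0, 0], gripper=[0.08, 0.08, 0.08, 0.08, 0.045, 0.045, 0.045, 0.045, 0.045, 0.045])

```text
t: 23.38
position: [0.6068, 0.0008, 0.0224]
tcp_rot: [-0.114, 2.098, -2.18]
wrist_force: [-1.3, -0.2, -0.2]
opening: 0.697
```

Request:
step_arm([
  [0, -0.01, 0],
  [0, 0, 0],
  [0, -0.02, 0],
  [0, -0.025, 0],
  [0, -0.025, 0],
  [0, -0.025, 0],
  [0, 0, 0],
  [0, 0, 0],
], yaw=[0, 0, 0, 0, 0, 0, 0, 0], gripper=[0.045, 0.045, 0.045, 0.045, 0.045, 0.045, 0.045, 0.045])

```text
t: 24.05
position: [0.6015, 0.0047, 0.1312]
tcp_rot: [-0.118, 2.102, -2.182]
wrist_force: [-0.7, -0.4, -2.4]
opening: 0.695
```

```bash
python3 plan.py .459 .113 .12 .133
```

```text
t 24.05 pos [0.6015 0.0047 0.1312] psi -3.0084 down [ 0.025 -0.036 -0.999] q [ 0.29  0.39  0.02  0.04 -1.19 -0.18] open 0.695 F [-0.7 -0.4 -2.4]
yaw 0.0002 tool slide [ 0.1269  0.0112 -0.1262]
```

Request:
step_arm([
  [0.025, 0, -0.025],
  [0.025, 0, -0.025],
  [0.025, 0, -0.025],
  [0.025, 0, -0.025],
  [0.023, 0, -0.024],
  [0, 0, 0],
  [0, 0, 0],
], yaw=[0, 0, 0, 0, 0, 0, 0], gripper=[0.045, 0.045, 0.045, 0.045, 0.045, 0.045, 0.045])

```text
t: 24.63
position: [0.4558, 0.1132, 0.1186]
tcp_rot: [-0.119, 2.104, -2.187]
wrist_force: [0.6, -0.1, -2.5]
opening: 0.695
```

```bash
python3 plan.py .459 .113 .03 .133
```

```text
t 24.63 pos [0.4558 0.1132 0.1186] psi -3.0122 down [ 0.021 -0.037 -0.999] q [ 0.61  0.16 -0.33  0.05 -1.09 -0.51] open 0.695 F [ 0.6 -0.1 -2.5]
yaw -0.0036 tool slide [-0.0031  0.0886  0.0006]
```

Request:
step_arm([
  [-0.003, 0, 0],
  [0, 0, 0],
  [0, 0.012, 0],
  [0, 0, 0],
  [0, 0.012, 0],
  [0, 0, 0],
  [0, 0.012, 0],
  [0, 0, 0],
  [0, 0.012, 0],
  [0, 0, 0],
  [0, 0.012, 0],
  [0, 0, 0],
  [0, 0, 0],
], yaw=[0, 0, 0, 0, 0, 0, 0, 0, 0, 0, 0, 0, 0], gripper=[0.045, 0.045, 0.045, 0.045, 0.045, 0.045, 0.045, 0.045, 0.045, 0.045, 0.045, 0.045, 0.045])

```text
t: 25.72
position: [0.4684, 0.1082, 0.0629]
tcp_rot: [-0.106, 2.103, -2.19]
wrist_force: [0.5, -0.5, -2.2]
opening: 0.693
```

```bash
python3 plan.py .461 .110 .029 .133
```

```text
t 25.72 pos [0.4684 0.1082 0.0629] psi -3.0188 down [ 0.026 -0.039 -0.999] q [ 0.59  0.23 -0.4   0.06 -0.94 -0.5 ] open 0.693 F [ 0.5 -0.5 -2.2]
yaw -0.0102 tool slide [ 0.0071  0.0339 -0.0027]
```

Request:
step_arm([
  [0.0085, 0, -0.0042],
  [0, 0, 0],
  [0, 0.01, 0],
  [0, 0, 0],
  [0, 0.01, 0],
  [0, 0, 0],
  [0, 0.008, 0],
  [0, 0, 0],
  [0, 0, 0],
], yaw=[0, 0, 0, 0, 0, 0, 0, 0, 0], gripper=[0.045, 0.045, 0.045, 0.045, 0.045, 0.045, 0.045, 0.045, 0.045])

```text
t: 26.47
position: [0.4634, 0.1127, 0.0418]
tcp_rot: [-0.097, 2.101, -2.181]
wrist_force: [0.3, 0.5, -1.3]
opening: 0.695
```

```bash
python3 plan.py .461 .110 .0285 .133
```

```text
t 26.47 pos [0.4634 0.1127 0.0418] psi -3.0162 down [ 0.036 -0.035 -0.999] q [ 0.61  0.25 -0.45  0.07 -0.87 -0.52] open 0.695 F [ 0.3  0.5 -1.3]
yaw -0.0076 tool slide [0.0028 0.0133 0.0024]
```

Request:
step_arm([
  [0.0033, 0, 0.0018],
  [0, 0, 0],
  [0, 0.006, 0],
  [0, 0, 0],
  [0, 0.006, 0],
  [0, 0, 0],
  [0, 0, 0],
], yaw=[0, 0, 0, 0, 0, 0, 0], gripper=[0.045, 0.045, 0.045, 0.045, 0.045, 0.045, 0.045])

```text
t: 27.05
position: [0.4611, 0.11, 0.0297]
tcp_rot: [-0.096, 2.1, -2.179]
wrist_force: [0.1, -0.1, -1.8]
opening: 0.696
```

```bash
python3 plan.py .461 .110 .0285 .133
```

```text
t 27.05 pos [0.4611 0.11   0.0297] psi -3.0161 down [ 0.038 -0.035 -0.999] q [ 0.61  0.26 -0.48  0.07 -0.83 -0.53] open 0.696 F [ 0.1 -0.1 -1.8]
yaw -0.0075 tool slide [ 0.0001  0.0012 -0.    ]
```

Request:
step_arm([
  [0, 0.001, 0],
  [0, 0, 0],
  [0, 0, 0],
  [0, 0, 0],
  [0, 0, 0],
  [0, -0.02, 0],
  [0, -0.03, 0],
  [0, -0.03, 0],
  [0, -0.03, 0],
  [0, -0.03, 0],
  [0, 0, 0],
  [0, 0, 0],
], yaw=[0, 0, 0, 0, 0, 0, 0, 0, 0, 0, 0, 0], gripper=[0.045, 0.074, 0.074, 0.074, 0.074, 0.074, 0.074, 0.074, 0.074, 0.074, 0.074, 0.074])

```text
t: 28.05
position: [0.4562, 0.1147, 0.1764]
tcp_rot: [-0.094, 2.099, -2.179]
wrist_force: [-1.0, 0.1, -0.6]
opening: 0.869
```

```bash
python3 plan.py .629 .26 .17 .33
```

```text
t 28.05 pos [0.4562 0.1147 0.1764] psi -3.0155 down [ 0.04  -0.035 -0.999] q [ 0.62  0.1  -0.24  0.05 -1.21 -0.52] open 0.869 F [-1.   0.1 -0.6]
yaw -0.2039 tool slide [-0.2105  0.0064 -0.0814]
```

Request:
step_arm([
  [0, 0, 0],
  [0, 0, 0],
  [0, 0, 0],
  [-0.03, 0.001, -0.0116],
  [-0.03, 0.001, -0.0116],
  [-0.03, 0.001, -0.0116],
  [-0.03, 0.001, -0.0116],
  [-0.03, 0.001, -0.0116],
  [-0.03, 0.001, -0.0116],
  [-0.025, 0, -0.01],
  [0, 0, 0],
  [0, 0, 0],
], yaw=[-0.1, -0.1, 0, 0, 0, 0, 0, 0, 0, 0, 0, 0], gripper=[0.07, 0.07, 0.07, 0.07, 0.07, 0.07, 0.07, 0.07, 0.07, 0.07, 0.07, 0.07])

```text
t: 29.05
position: [0.6299, 0.2592, 0.1628]
tcp_rot: [-0.287, 2.001, -2.092]
wrist_force: [-0.5, -0.2, -0.2]
opening: 0.817
```

```bash
python3 plan.py .63 .26 .06 .33
```

```text
t 29.05 pos [0.6299 0.2592 0.1628] psi -2.837 down [ 0.032 -0.04  -0.999] q [ 0.65  0.53  0.33  0.05 -1.37 -0.35] open 0.817 F [-0.5 -0.2 -0.2]
yaw -0.0254 tool slide [-0.0003  0.1028 -0.0007]
```

Request:
step_arm([
  [0, 0, 0],
  [0.0012, 0, -0.0057],
  [0, 0, 0],
  [0, 0.01, 0],
  [0, 0, 0],
  [0, 0.01, 0],
  [0, 0, 0],
  [0, 0.01, 0],
  [0, 0, 0],
  [0, 0.01, 0],
  [0, 0, 0],
  [0, 0.01, 0],
  [0, 0, 0],
  [0, 0, 0],
], yaw=[-0.025, 0, 0, 0, 0, 0, 0, 0, 0, 0, 0, 0, 0, 0], gripper=[0.07, 0.07, 0.07, 0.07, 0.07, 0.07, 0.07, 0.07, 0.07, 0.07, 0.07, 0.07, 0.07, 0.07])

```text
t: 30.22
position: [0.6251, 0.2595, 0.107]
tcp_rot: [-0.311, 1.989, -2.082]
wrist_force: [0.4, 0.4, 0.3]
opening: 0.819
```

```bash
python3 plan.py .63 .26 .06 .33
```

```text
t 30.22 pos [0.6251 0.2595 0.107 ] psi -2.8155 down [ 0.03  -0.041 -0.999] q [ 0.65  0.55  0.22  0.05 -1.24 -0.34] open 0.819 F [0.4 0.4 0.3]
yaw -0.0039 tool slide [-0.0048  0.047   0.0011]
```

Request:
step_arm([
  [-0.004, 0, -0.0012],
  [0, 0, 0],
  [0, 0.01, 0],
  [0, 0, 0],
  [0, 0.01, 0],
  [0, 0, 0],
  [0, 0.01, 0],
  [0, 0, 0],
  [0, 0.01, 0],
  [0, 0, 0],
  [0, 0.005, 0],
  [0, 0, 0],
  [0, 0, 0],
], yaw=[0, 0, 0, 0, 0, 0, 0, 0, 0, 0, 0, 0, 0], gripper=[0.07, 0.07, 0.07, 0.07, 0.07, 0.07, 0.07, 0.07, 0.07, 0.07, 0.07, 0.07, 0.07])

```text
t: 31.3
position: [0.6304, 0.2602, 0.0568]
tcp_rot: [-0.311, 1.989, -2.082]
wrist_force: [0.6, -0.5, 1.3]
opening: 0.82
```

```bash
python3 plan.py .63 .26 .06 .33
```

```text
t 31.3 pos [0.6304 0.2602 0.0568] psi -2.8154 down [ 0.029 -0.041 -0.999] q [ 0.65  0.6   0.16  0.06 -1.14 -0.34] open 0.82 F [ 0.6 -0.5  1.3]
yaw -0.0038 tool slide [ 0.0005 -0.0032  0.0001]
```

Request:
step_arm([
  [0, 0, 0],
  [0, 0, 0],
  [0, 0, 0],
  [0, 0, 0],
  [0, 0, 0],
  [0, 0, 0],
  [0, 0, 0],
], yaw=[0, 0, 0, 0, 0, 0, 0], gripper=[0.02, 0.02, 0.02, 0.02, 0.02, 0.02, 0.02])

```text
t: 31.88
position: [0.6304, 0.2604, 0.0573]
tcp_rot: [-0.311, 1.989, -2.081]
wrist_force: [-0.1, -0.0, -0.3]
opening: 0.442
```

Request:
step_arm([
  [0, -0.01, 0],
  [0, 0, 0],
  [0, -0.02, 0],
  [0, -0.025, 0],
  [0, -0.025, 0],
  [0, -0.025, 0],
  [0, 0, 0],
  [0, 0, 0],
], yaw=[0, 0, 0, 0, 0, 0, 0, 0], gripper=[0.02, 0.02, 0.02, 0.02, 0.02, 0.02, 0.02, 0.02])

```text
t: 32.55
position: [0.6244, 0.264, 0.1631]
tcp_rot: [-0.321, 1.993, -2.087]
wrist_force: [0.9, 0.4, -5.0]
opening: 0.438
```

```bash
python3 plan.py .45 .192 .16 .133; python3 snap.py scene 230 80 150 120 s3
```

```text
t 32.55 pos [0.6244 0.264  0.1631] psi -2.8168 down [ 0.02  -0.043 -0.999] q [ 0.66  0.53  0.34  0.05 -1.38 -0.34] open 0.438 F [ 0.9  0.4 -5. ]
yaw 0.1918 tool slide [0.1824 0.0031 0.0482]
```

View pics/s3.png

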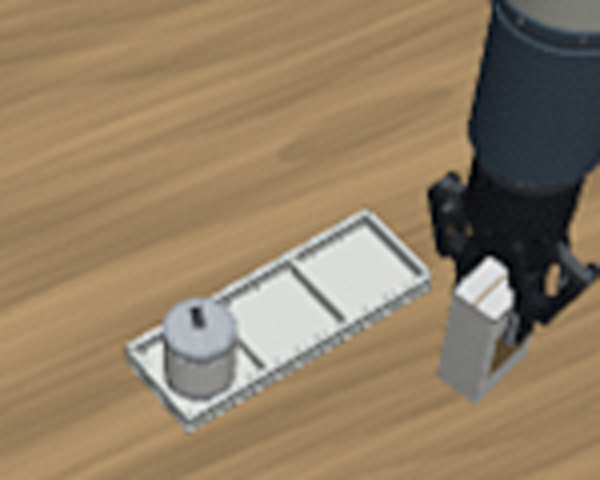

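The carton is held upright at crop (480,330) and the tin stands in its bay at (200,350).

Request:
step_arm([
  [0, 0, 0],
  [0, 0, 0],
  [0, 0, 0],
  [0.029, 0, 0.008],
  [0.029, 0, 0.008],
  [0.029, 0, 0.008],
  [0.029, 0, 0.008],
  [0.029, 0, 0.008],
  [0.029, 0, 0.008],
  [0, 0, 0],
  [0, 0, 0],
], yaw=[0.095, 0.095, 0, 0, 0, 0, 0, 0, 0, 0, 0], gripper=[0.02, 0.02, 0.02, 0.02, 0.02, 0.02, 0.02, 0.02, 0.02, 0.02, 0.02])

```text
t: 33.52
position: [0.4444, 0.1849, 0.1473]
tcp_rot: [-0.166, 2.086, -2.206]
wrist_force: [0.7, 0.4, -2.7]
opening: 0.439
```

```bash
python3 plan.py .45 .192 .0635 .133
```

```text
t 33.52 pos [0.4444 0.1849 0.1473] psi -2.9929 down [-0.002 -0.056 -0.998] q [ 0.75  0.18 -0.22  0.04 -1.21 -0.62] open 0.439 F [ 0.7  0.4 -2.7]
yaw 0.0156 tool slide [-0.0065  0.0838 -0.0063]
```

Request:
step_arm([
  [0, 0, 0],
  [-0.004, 0, -0.011],
  [0, 0, 0],
  [0, 0.01, 0],
  [0, 0, 0],
  [0, 0.01, 0],
  [0, 0, 0],
  [0, 0.01, 0],
  [0, 0, 0],
  [0, 0.01, 0],
  [0, 0, 0],
  [0, 0.01, 0],
  [0, 0, 0],
  [0, 0, 0],
], yaw=[0.0156, 0, 0, 0, 0, 0, 0, 0, 0, 0, 0, 0, 0, 0], gripper=[0.02, 0.02, 0.02, 0.02, 0.02, 0.02, 0.02, 0.02, 0.02, 0.02, 0.02, 0.02, 0.02, 0.02])

```text
t: 34.68
position: [0.4528, 0.1979, 0.0964]
tcp_rot: [-0.152, 2.089, -2.211]
wrist_force: [0.4, -0.5, -2.9]
opening: 0.444
```

```bash
python3 plan.py .45 .192 .0635 .133
```

```text
t 34.68 pos [0.4528 0.1979 0.0964] psi -3.0032 down [ 0.001 -0.057 -0.998] q [ 0.76  0.25 -0.28  0.05 -1.08 -0.65] open 0.444 F [ 0.4 -0.5 -2.9]
yaw 0.0054 tool slide [0.0036 0.0329 0.0055]
```

Request:
step_arm([
  [0.0045, 0, 0.0035],
  [0, 0, 0],
  [0, 0.008, 0],
  [0, 0, 0],
  [0, 0.008, 0],
  [0, 0, 0],
  [0, 0.008, 0],
  [0, 0, 0],
  [0, 0, 0],
], yaw=[0.005, 0, 0, 0, 0, 0, 0, 0, 0], gripper=[0.02, 0.02, 0.02, 0.02, 0.02, 0.02, 0.02, 0.02, 0.02])

```text
t: 35.43
position: [0.4494, 0.1924, 0.0723]
tcp_rot: [-0.144, 2.091, -2.211]
wrist_force: [0.4, -0.1, -2.1]
opening: 0.438
```

```bash
python3 plan.py .45 .192 .0635 .133
```

```text
t 35.43 pos [0.4494 0.1924 0.0723] psi -3.0082 down [ 0.004 -0.055 -0.998] q [ 0.76  0.26 -0.33  0.05 -1.01 -0.65] open 0.438 F [ 0.4 -0.1 -2.1]
yaw 0.0004 tool slide [-0.0005  0.0088  0.0005]
```

Request:
step_arm([
  [0, 0.005, 0],
  [0, 0, 0],
  [0, 0.004, 0],
  [0, 0, 0],
  [0, 0, 0],
], yaw=[0, 0, 0, 0, 0], gripper=[0.02, 0.02, 0.02, 0.02, 0.02])

```text
t: 35.85
position: [0.4501, 0.1922, 0.0628]
tcp_rot: [-0.143, 2.091, -2.21]
wrist_force: [0.3, -0.1, -2.3]
opening: 0.44
```

```bash
python3 plan.py .45 .192 .0635 .133; python3 snap.py scene 230 80 150 120 s4
```

```text
t 35.85 pos [0.4501 0.1922 0.0628] psi -3.0078 down [ 0.005 -0.055 -0.998] q [ 0.76  0.27 -0.35  0.05 -0.99 -0.65] open 0.44 F [ 0.3 -0.1 -2.3]
yaw 0.0008 tool slide [ 0.0001 -0.0007  0.0002]
```

View pics/s4.png

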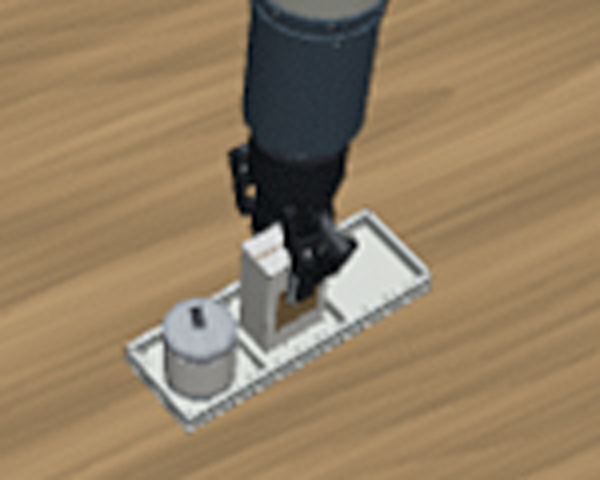

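The carton is in the middle bay at crop (285,290), nearly on the floor. Lower a touch, release and lift.

Request:
step_arm([
  [0, 0.001, 0],
  [0, 0, 0],
  [0, 0, 0],
  [0, 0, 0],
  [0, 0, 0],
  [0, 0, 0],
  [0, -0.02, 0],
  [0, -0.03, 0],
  [0, -0.03, 0],
  [0, -0.03, 0],
  [0, -0.03, 0],
  [0, 0, 0],
  [0, 0, 0],
], yaw=[0, 0, 0, 0, 0, 0, 0, 0, 0, 0, 0, 0, 0], gripper=[0.02, 0.02, 0.06, 0.06, 0.06, 0.06, 0.06, 0.06, 0.06, 0.06, 0.06, 0.06, 0.06])

```text
t: 36.98
position: [0.45, 0.1998, 0.2098]
tcp_rot: [-0.14, 2.089, -2.21]
wrist_force: [-1.7, -1.0, -1.5]
opening: 0.702
```

```bash
python3 plan.py .618 -.133 .19 .133
```

```text
t 36.98 pos [0.45   0.1998 0.2098] psi -3.0074 down [ 0.008 -0.056 -0.998] q [ 0.77  0.16 -0.09  0.05 -1.36 -0.65] open 0.702 F [-1.7 -1.  -1.5]
yaw 0.0012 tool slide [-0.1224  0.0198  0.3521]
```

Request:
step_arm([
  [-0.012, 0.001, 0.034],
  [-0.012, 0.001, 0.034],
  [-0.012, 0.001, 0.034],
  [-0.012, 0.001, 0.034],
  [-0.012, 0.001, 0.034],
  [-0.012, 0.001, 0.034],
  [-0.012, 0.001, 0.034],
  [-0.012, 0.001, 0.034],
  [-0.012, 0.001, 0.034],
  [-0.012, 0.001, 0.034],
  [0, 0, 0],
  [0, 0, 0],
], yaw=[0, 0, 0, 0, 0, 0, 0, 0, 0, 0, 0, 0], gripper=[0.07, 0.07, 0.07, 0.07, 0.07, 0.07, 0.07, 0.07, 0.07, 0.07, 0.07, 0.07])

```text
t: 37.98
position: [0.6209, -0.1356, 0.2093]
tcp_rot: [-0.156, 2.091, -2.209]
wrist_force: [-0.8, -0.7, 1.0]
opening: 0.819
```

```bash
python3 plan.py .618 -.133 .075 .133
python3 - <<'E'
from vis import *
for n in CAM: imaging.grab_frame(n)
near={"tall_shaker":((231,233),(325,211)),"short_shaker":((185,225),(352,253)),"jam_jar":((212,205),(326,257)),"carton":((300,150),(223,262)),"tin":((280,170),(248,262))}
for k,(s,t) in near.items():
    m=masks_of(k,dict(scene=s,top=t))
    if not m: continue
    for n in m: r,e=fit(k,{n:m[n]},ray(t,"top",.05),0 if k=="tall_shaker" else .005); print(k,n,r.round(4),round(e,3))
E
```

```text
t 37.98 pos [ 0.6209 -0.1356  0.2093] psi -3.0011 down [-0.001 -0.055 -0.998] q [ 0.06  0.43  0.28  0.06 -1.42  0.07] open 0.819 F [-0.8 -0.7  1. ]
yaw 0.0075 tool slide [ 0.0026  0.1343 -0.0029]
tall_shaker scene [ 0.6166 -0.1358 -0.0099] 0.164
tall_shaker top [ 0.6049 -0.1201 -0.1994] 0.984
short_shaker scene [ 0.4842 -0.2245  0.0616] 0.112
short_shaker top [ 0.4818 -0.2221  0.0422] 0.076
jam_jar scene [ 0.4663 -0.1414  0.0714] 0.149
jam_jar top [ 0.4673 -0.1391  0.0208] 0.071
carton scene [0.453  0.1919 0.1648] 0.042
carton top [0.4509 0.1933 0.0825] 0.111
tin scene [0.4649 0.1088 0.0307] 0.051
```

Request:
step_arm([
  [0.0013, 0, -0.0077],
  [0, 0, 0],
  [0, 0.012, 0],
  [0, 0, 0],
  [0, 0.012, 0],
  [0, 0, 0],
  [0, 0.012, 0],
  [0, 0, 0],
  [0, 0.012, 0],
  [0, 0, 0],
  [0, 0.012, 0],
  [0, 0, 0],
  [0, 0.012, 0],
  [0, 0, 0],
  [0, 0, 0],
], yaw=[0, 0, 0, 0, 0, 0, 0, 0, 0, 0, 0, 0, 0, 0, 0], gripper=[0.07, 0.07, 0.07, 0.07, 0.07, 0.07, 0.07, 0.07, 0.07, 0.07, 0.07, 0.07, 0.07, 0.07, 0.07])

```text
t: 39.83
position: [0.6222, -0.1294, 0.1502]
tcp_rot: [-0.147, 2.074, -2.205]
wrist_force: [0.1, -0.4, 1.0]
opening: 0.818
```

```bash
python3 plan.py .6185 -.1357 .073 .133
```

```text
t 39.83 pos [ 0.6222 -0.1294  0.1502] psi -2.9945 down [ 0.014 -0.06  -0.998] q [ 0.08  0.44  0.14  0.06 -1.26  0.05] open 0.818 F [ 0.1 -0.4  1. ]
yaw 0.0141 tool slide [0.0046 0.0772 0.0057]
```

Request:
step_arm([
  [0.0055, 0, 0.001],
  [0, 0, 0],
  [0, 0.01, 0],
  [0, 0, 0],
  [0, 0.01, 0],
  [0, 0, 0],
  [0, 0.01, 0],
  [0, 0, 0],
  [0, 0.01, 0],
  [0, 0, 0],
  [0, 0.01, 0],
  [0, 0, 0],
  [0, 0.01, 0],
  [0, 0, 0],
  [0, 0, 0],
], yaw=[0.014, 0, 0, 0, 0, 0, 0, 0, 0, 0, 0, 0, 0, 0, 0], gripper=[0.07, 0.07, 0.07, 0.07, 0.07, 0.07, 0.07, 0.07, 0.07, 0.07, 0.07, 0.07, 0.07, 0.07, 0.07])

```text
t: 41.08
position: [0.6185, -0.1357, 0.0872]
tcp_rot: [-0.128, 2.079, -2.213]
wrist_force: [0.3, -0.1, 0.6]
opening: 0.821
```

```bash
python3 plan.py .6185 -.1357 .072 .133
```

```text
t 41.08 pos [ 0.6185 -0.1357  0.0872] psi -3.0096 down [ 0.017 -0.061 -0.998] q [ 0.07  0.47  0.03  0.07 -1.11  0.03] open 0.821 F [ 0.3 -0.1  0.6]
yaw -0.001 tool slide [-0.      0.0152  0.    ]
```

Request:
step_arm([
  [0, 0.008, -0.001],
  [0, 0, 0],
  [0, 0.007, 0],
  [0, 0, 0],
  [0, 0, 0],
  [0, 0, 0],
  [0, 0, 0],
  [0, 0, 0],
  [0, 0, 0],
  [0, 0, 0],
  [0, 0, 0],
], yaw=[0, 0, 0, 0, 0, 0, 0, 0, 0, 0, 0], gripper=[0.07, 0.07, 0.07, 0.07, 0.03, 0.03, 0.03, 0.03, 0.03, 0.03, 0.03])

```text
t: 42.0
position: [0.6187, -0.1355, 0.071]
tcp_rot: [-0.127, 2.079, -2.213]
wrist_force: [-0.2, 0.7, -1.1]
opening: 0.527
```

Request:
step_arm([
  [0, -0.01, 0],
  [0, 0, 0],
  [0, -0.02, 0],
  [0, -0.025, 0],
  [0, -0.025, 0],
  [0, -0.025, 0],
  [0, -0.025, 0],
  [0, 0, 0],
  [0, 0, 0],
], yaw=[0, 0, 0, 0, 0, 0, 0, 0, 0], gripper=[0.03, 0.03, 0.03, 0.03, 0.03, 0.03, 0.03, 0.03, 0.03])

```text
t: 42.75
position: [0.6151, -0.1268, 0.207]
tcp_rot: [-0.13, 2.083, -2.213]
wrist_force: [-0.2, 0.0, -2.4]
opening: 0.529
```

```bash
python3 plan.py .53 .29 .2 .133
```

```text
t 42.75 pos [ 0.6151 -0.1268  0.207 ] psi -3.0104 down [ 0.014 -0.059 -0.998] q [ 0.08  0.4   0.23  0.06 -1.39  0.04] open 0.529 F [-0.2  0.  -2.4]
yaw -0.0018 tool slide [ 0.0291  0.007  -0.4244]
```

Request:
step_arm([
  [0.005, 0, -0.034],
  [0.005, 0, -0.034],
  [0.005, 0, -0.034],
  [0.005, 0, -0.034],
  [0.005, 0, -0.034],
  [0.005, 0, -0.034],
  [0.005, 0, -0.034],
  [0.005, 0, -0.034],
  [0.005, 0, -0.034],
  [0.005, 0, -0.034],
  [0.005, 0, -0.034],
  [0, 0, 0],
  [0, 0, 0],
], yaw=[0, 0, 0, 0, 0, 0, 0, 0, 0, 0, 0, 0, 0], gripper=[0.03, 0.03, 0.03, 0.03, 0.03, 0.03, 0.03, 0.03, 0.03, 0.03, 0.03, 0.03, 0.03])

```text
t: 43.83
position: [0.5029, 0.2497, 0.1726]
tcp_rot: [-0.137, 2.086, -2.225]
wrist_force: [0.6, -0.7, -1.4]
opening: 0.528
```

```bash
python3 plan.py .439 .281 .19 .133
```

```text
t 43.83 pos [0.5029 0.2497 0.1726] psi -3.0157 down [ 0.003 -0.064 -0.998] q [ 0.77  0.32  0.03  0.05 -1.32 -0.66] open 0.528 F [ 0.6 -0.7 -1.4]
yaw -0.0071 tool slide [ 0.0592 -0.0174 -0.0395]
```

Request:
step_arm([
  [0, -0.02, -0.01],
  [0, 0, -0.03],
  [0.02, 0, 0],
  [0.02, 0, 0],
  [0.019, 0, 0],
  [0, 0, 0],
  [0, 0, 0],
], yaw=[0, 0, 0, 0, 0, 0, 0], gripper=[0.03, 0.03, 0.03, 0.03, 0.03, 0.03, 0.03])

```text
t: 44.42
position: [0.4364, 0.2805, 0.1849]
tcp_rot: [-0.142, 2.085, -2.238]
wrist_force: [0.5, -0.4, -1.1]
opening: 0.525
```

```bash
python3 plan.py .439 .281 .0775 .133
```

```text
t 44.42 pos [0.4364 0.2805 0.1849] psi -3.0201 down [-0.005 -0.071 -0.997] q [ 0.9   0.24 -0.04  0.04 -1.34 -0.79] open 0.525 F [ 0.5 -0.4 -1.1]
yaw -0.0115 tool slide [-0.0026  0.1074 -0.0002]
```

Request:
step_arm([
  [0, 0, -0.001],
  [0, 0, 0],
  [0, 0.012, 0],
  [0, 0, 0],
  [0, 0.012, 0],
  [0, 0, 0],
  [0, 0.012, 0],
  [0, 0, 0],
  [0, 0.012, 0],
  [0, 0, 0],
  [0, 0.012, 0],
  [0, 0, 0],
  [0, 0, 0],
], yaw=[0, 0, 0, 0, 0, 0, 0, 0, 0, 0, 0, 0, 0], gripper=[0.03, 0.03, 0.03, 0.03, 0.03, 0.03, 0.03, 0.03, 0.03, 0.03, 0.03, 0.03, 0.03])

```text
t: 45.5
position: [0.4445, 0.2767, 0.1306]
tcp_rot: [-0.128, 2.085, -2.236]
wrist_force: [0.5, 0.2, -0.7]
opening: 0.527
```

```bash
python3 plan.py .4395 .2746 .0775 .133
```

```text
t 45.5 pos [0.4445 0.2767 0.1306] psi -3.025 down [ 0.002 -0.07  -0.998] q [ 0.89  0.28 -0.14  0.05 -1.2  -0.79] open 0.527 F [ 0.5  0.2 -0.7]
yaw -0.0164 tool slide [0.0052 0.0531 0.0014]
```

Request:
step_arm([
  [0.007, 0, -0.002],
  [0, 0, 0],
  [0, 0.01, 0],
  [0, 0, 0],
  [0, 0.01, 0],
  [0, 0, 0],
  [0, 0.01, 0],
  [0, 0, 0],
  [0, 0.01, 0],
  [0, 0, 0],
  [0, 0, 0],
], yaw=[0, 0, 0, 0, 0, 0, 0, 0, 0, 0, 0], gripper=[0.03, 0.03, 0.03, 0.03, 0.03, 0.03, 0.03, 0.03, 0.03, 0.03, 0.03])

```text
t: 46.42
position: [0.4391, 0.2771, 0.0944]
tcp_rot: [-0.122, 2.085, -2.228]
wrist_force: [-0.7, 1.0, -1.6]
opening: 0.526
```

```bash
python3 plan.py .4395 .2746 .0775 .133
```

```text
t 46.42 pos [0.4391 0.2771 0.0944] psi -3.0231 down [ 0.009 -0.066 -0.998] q [ 0.9   0.3  -0.22  0.05 -1.1  -0.81] open 0.526 F [-0.7  1.  -1.6]
yaw -0.0145 tool slide [-0.0001  0.0169  0.0026]
```

Request:
step_arm([
  [0.0005, 0, 0.001],
  [0, 0, 0],
  [0, 0.008, 0],
  [0, 0, 0],
  [0, 0.005, 0],
  [0, 0, 0],
  [0, 0.004, 0],
  [0, 0, 0],
  [0, 0, 0],
], yaw=[0, 0, 0, 0, 0, 0, 0, 0, 0], gripper=[0.03, 0.03, 0.03, 0.03, 0.03, 0.03, 0.03, 0.03, 0.03])

```text
t: 47.17
position: [0.4393, 0.2751, 0.0766]
tcp_rot: [-0.121, 2.085, -2.227]
wrist_force: [0.0, 0.3, -1.3]
opening: 0.529
```

```bash
python3 plan.py .4395 .2746 .0765 .133; python3 snap.py scene 230 60 150 120 s5
```

```text
t 47.17 pos [0.4393 0.2751 0.0766] psi -3.0229 down [ 0.01  -0.065 -0.998] q [ 0.9   0.31 -0.25  0.06 -1.06 -0.81] open 0.529 F [ 0.   0.3 -1.3]
yaw -0.0143 tool slide [-0.0001  0.0001  0.0005]
```

View pics/s5.png

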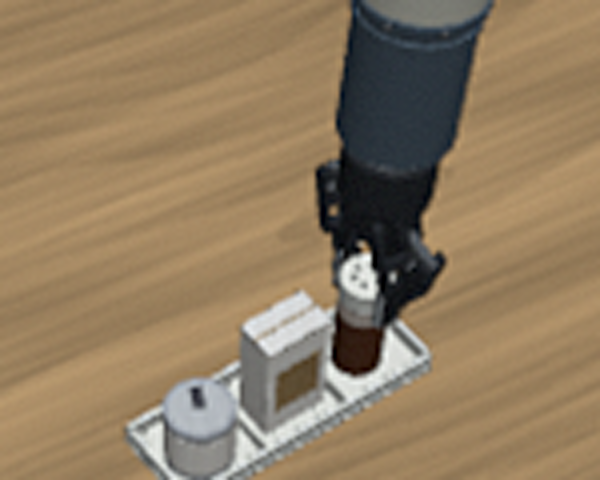

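The tall shaker is upright in the far end bay at crop (358,320). Release, lift clear and move back.

Request:
step_arm([
  [0, 0.001, 0],
  [0, 0, 0],
  [0, 0, 0],
  [0, 0, 0],
  [0, 0, 0],
  [0, 0, 0],
  [0, -0.015, 0],
  [0, -0.03, 0],
  [0, -0.03, 0],
  [0, -0.03, 0],
  [-0.02, -0.02, -0.03],
  [-0.02, 0, -0.03],
  [-0.02, 0, -0.03],
  [0, 0, 0],
  [0, 0, 0],
  [0, 0, 0],
], yaw=[0, 0, 0, 0, 0, 0, 0, 0, 0, 0, 0, 0, 0, 0, 0, 0], gripper=[0.03, 0.03, 0.065, 0.065, 0.065, 0.065, 0.065, 0.065, 0.065, 0.065, 0.065, 0.065, 0.065, 0.065, 0.065, 0.065])

```text
t: 48.55
position: [0.4887, 0.3825, 0.2008]
tcp_rot: [-0.119, 2.086, -2.226]
wrist_force: [-0.1, -1.1, -0.3]
opening: 0.762
```

```bash
python3 plan.py
python3 - <<'E'
from vis import *
import pickle
im={n:imaging.grab_frame(n) for n in CAM}
res=pickle.load(open("res.pkl","rb")); B={"long":[-.083,0,.083],"short":[-.0425,.0425]}
near={"tall_shaker":((322,140),(198,262)),"short_shaker":((185,225),(352,253)),"jam_jar":((212,205),(326,257)),"carton":((300,150),(223,262)),"tin":((280,170),(248,262))}
for k,(s,t) in near.items():
    T=res["short_tray" if k in("jam_jar","short_shaker") else "long_tray"]
    m=masks_of(k,dict(scene=s,top=t))
    for n in m:
        r,e=fit(k,{n:m[n]},ray(t,"top",.05),.005); d=r[:2]-T[:2]; c,s_=np.cos(T[2]),np.sin(T[2])
        print(k,n,"tray xy",round(c*d[0]+s_*d[1],4),round(-s_*d[0]+c*d[1],4),"err",round(e,3))
for n,(x,y,w,h) in {"scene":(150,110,240,200),"top":(170,130,240,170)}.items():
    cv2.imwrite(f"pics/f_{n}.png",cv2.resize(im[n][y:y+h,x:x+w],None,fx=3,fy=3,interpolation=cv2.INTER_CUBIC)[:,:,::-1])
E
```

```text
t 48.55 pos [0.4887 0.3825 0.2008] psi -3.0238 down [ 0.011 -0.064 -0.998] q [ 0.94  0.43  0.26  0.05 -1.45 -0.83] open 0.762 F [-0.1 -1.1 -0.3]
tall_shaker scene tray xy 0.0005 0.0791 err 0.046
tall_shaker top tray xy 0.0002 0.083 err 0.093
short_shaker scene tray xy 0.0038 -0.0443 err 0.094
short_shaker top tray xy 0.004 -0.0411 err 0.086
jam_jar scene tray xy -0.0002 0.0406 err 0.07
jam_jar top tray xy 0.0017 0.0419 err 0.088
carton scene tray xy 0.0026 -0.0004 err 0.042
carton top tray xy 0.0018 0.0027 err 0.079
tin scene tray xy 0.003 -0.0846 err 0.058
tin top tray xy 0.0022 -0.0825 err 0.055
```

View pics/f_scene.png

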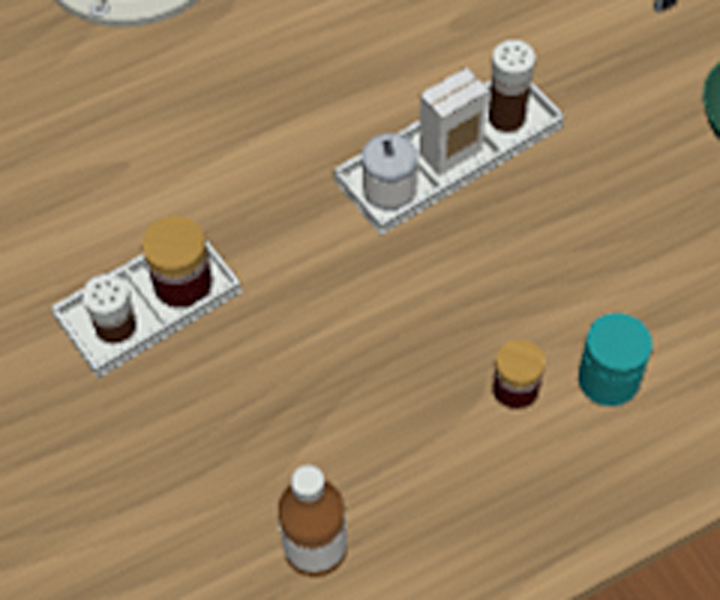

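View pics/f_top.png

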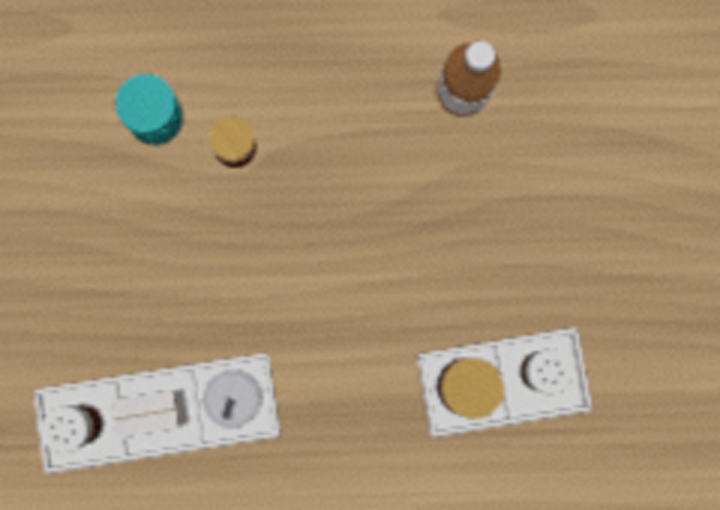

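All five things stand upright in their bays, within 5 mm of the centres. The gripper is clear, and the syrup bottle and the look-alikes have not been moved.

```bash
python3 -c "
from bench import arm
print(arm.sign_off())"
```

```text
the job is handed in; nothing more can be done
None
```

Both kits are made up and the job is handed in, at about 49 s of the 122 s allowed; sign-off gave no verdict.

- **Three-bay tray:** the tin and tall shaker are in the end bays, with the carton in the middle.
- **Two-bay tray:** it holds the jam jar (the larger brass-lidded one) and the short shaker.

**Last checks:** model fits in both cameras put every item within about 5 mm of its bay centre, and all five look upright in the pictures. The gripper is clear, holding nothing, with the wrist force near zero. The syrup bottle is where it was. I steered clear of the canister and bowl, but did not re-measure them at the end.

**What went wrong or disagreed:**
- The arm drifted sideways and built up a hand tilt of up to about 0.07 rad on descents. I corrected this with small steps and re-measuring.
- The first grasp of the short shaker was too high, so I redid it before lifting.
- One mid-job outline of the tall shaker from the top camera was unusable, as the arm was over it, so I used the scene camera instead.
- The two cameras' final fits differ by up to 4 mm.

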